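# Release the red cam latch and open the radiator valve hatch

## Robot

A 6-joint arm with a two-finger parallel gripper is mounted at the origin on the work surface. World frame = base frame: x ahead of the robot, y to its left, z up, the work surface at z = 0. Lengths are in mm, angles in degrees, forces in N, time in s.
With the tool pointing down it reaches from about 350 to 850 mm from the base axis. Payload 8.1 kg.
Tool frame: the origin (TCP) lies midway between the tips of the shut fingers; the grasp point (between the pads) lies 19 mm behind it; x points along the fingers, y is the direction in which the jaws open and shut, and the axes are right-handed (so a half turn about x gives the same grasp; the last joint's range is limited). The gripper opens to 85 mm and grips with 20 to 120 N. Pads are 22 mm wide; open, the fingers measure 114 mm over their backs; the gripper's body (76 mm by 85 mm) begins 54 mm behind the grasp point. The pads swing forward as they close: fully open they stand 13 mm farther back than shut.
Start: joints at [-71.929, 7.471, 85.268, -0, 87.261, -4.893], TCP at [234.113, -552.446, 231.292] pointing down, gripper open.
Joint ranges: [-169.43, 169.43], [-51.17, 129.36], [1.28, 143.12], [-76.62, 256.62], [0, 156.53], [-152.29, 152.29]. Speed limits (degrees/s): [136.94, 136.94, 159.86, 180, 180, 180].

## Interface

Orientations are given as a 3x3 rotation matrix whose columns are the frame's x, y, z axes.
In Python, from plant import * gives the robot as it stands. The module is installed in compiled form; this text tells all that it offers. Calls block until the motion is done:
- movep(position, orientation): joint-space move of the TCP to a pose.
- movel(position, frame=None, speed=150, until_force=None): straight line of the TCP; frame=None keeps the orientation; speed is the mean speed in mm/s. With until_force (N) it stops when the force on the tool has changed by that much, and returns True; else False.
- movej(angles): joint-space move.
- open_jaws() and clamp(effort=None): open the fingers fully, or close them until they stop; effort is the grip in N (None keeps the last).
- pause(seconds).
- solve_ik(position, orientation): joint angles nearest the present ones, or None.
- state(): the state.
- capture(name): name is "side" or "top"; returns a dict with "image" (420x560x3 uint8, red, green, blue), "z_map" (420x560 float32, mm along the optical axis (not along the pixel's ray), 0 where there is no reading), "camera_matrix" (3x3 intrinsics, pixels), "xyz" and "rotation" of the camera in the world. Camera axes: x right, y down, z forward; pixel columns grow to the right and rows downward; lengths in mm; the calibration is good to about 2 mm. A picture is of the moment at which its call begins.
A pose or a line that the arm cannot do raises MotionError and nothing moves.
- job_done(): hands the job in, once; it reports no verdict.
The state is a dict: "time_s": time; "joint_pos": joint angles; "qvel": joint speeds; "joint_torque": joint torques, N m; "tool_pos": TCP position; "tcp_rot": TCP orientation; "wrist_force": force on the tool from outside, world axes, zero at the start; "torque": the same for the moment, N m; "opening": opening from 0.0 (shut) to 1.0 (fully open).
Only numpy, scipy, OpenCV 4.12 (cv2) and the standard library are available. Lean on these libraries where they do the work, as an engineer would, in place of code of your own. Each camera call takes 0.05 s, during which the arm holds its last target. There are 200 camera calls.

## Task

On the radiator cover, turn the red latch knob a quarter turn clockwise to release its sliding panel, then slide that panel fully open, towards the robot's side, and let go with the latch left released. Leave the black-knobbed hatch as it is, and do not disturb the glass jar.

Things in the scene. Friction and masses are not known exactly. Their poses are not given: they have to be found in the camera images.
- red_grip (a point): On the red knob's vertical axis, 66 mm above the work surface. Knob: red upright bar 44 long, 14 wide, z = 42 to 78 mm, on a 32 mm dark disc 6 high, on a cream panel 120 x 96 (top at 36 mm). This frame moves with the panel but does NOT turn with the knob; z up, x along the rails (within 0.25 rad of world x), panel opens along MINUS x. Knob latched: bar along this x.
- red_latch (a joint): Turn of the red knob in rad, growing CLOCKWISE seen from above: 0 latched (bar along x of red_grip), 1.57 the stop, released (bar across it). Starts at 0 to 0.2; friction 0.06 N m, stays where left. Below about 0.75 its flat steel cam (42 mm radius, turns with it) meets a keeper post (10 mm thick, top at 44 mm) on the rail, 34 mm to minus y of the axis, and the panel cannot slide.
- red_panel (a joint): How far the red-knobbed panel has slid open, in m: 0 shut, 0.08 end stop, fully open. It slides along minus x of red_grip in a fixed dark sage hatch (240 x 124 mm, 36 high, at the left or the right), carries the knob along and can be drawn by it, needs about 2 N, stays where left.
- black_latch (a joint): Turn in rad of the black knob on the other, otherwise identical hatch (bar black instead of red); starts at 0 to 0.2 and is to be left alone.
- jar_center (a point): Centre, 35 mm above its underside, of a small glass jar with a cork-coloured lid, 56 mm in diameter and 70 mm high, loose, to the left or the right of the hatches. A bystander: not to be knocked or shifted.

How it is judged (in metres and radians):
On the way:
1. the red latch knob is turned to its released position (at least 75 degrees) while its panel is still shut (within 25 mm) (value of joint red_latch above 1.3 rad and value of joint red_panel below 0.025 m), for 0.1 s.
At the end, for the whole second after the job is handed in: The red-knobbed panel is open (slid at least 62 mm of its 80 mm) and at rest, its knob still turned to the released position (at least 69 degrees), the robot clear of everything (value of joint red_panel above 0.062 m and value of joint red_latch above 1.2 rad and velocity of joint red_panel between -0.01 and 0.01 m/s); the robot touches nothing.
It fails at once if the black latch knob is turned (beyond 0.4 rad) (value of joint black_latch above 0.4 rad).
It fails at once if the glass jar is tipped by more than 30 degrees or shifted by more than 30 mm (angle between jar_center's own z axis and vertical above 0.52 rad or distance of jar_center from where it was at the start of the episode above 0.03 m).
It also fails if it takes over 35 s, if anything falls off the work surface, if the arm or the gripper's body presses on something with over 40 N, if the wrist force passes 120 N, or if a joint passes its speed limit or range.

## Working session

There is one attempt and no reset: what is moved stays moved. The work goes in short steps, each a Python script; the robot and the scene stay as the last script left them, time stands still between calls to the robot, and variables do not carry over. Pictures are saved under pics/ and viewed, about 8 in all and at most 12, crops included, and the job is handed in when it is done.

```bash
mkdir -p pics; cat > h.py <<'E'
from plant import *
import numpy as np, cv2
def shot(cam,name):
    c=capture(cam); cv2.imwrite(f'pics/{name}.png',c['image'][:,:,::-1]); return c
def pts(c,mask):
    v,u=np.nonzero(mask&(c['z_map']>0)); d=c['z_map'][v,u]
    K=np.array(c['camera_matrix']); r=np.linalg.inv(K)@np.array([u,v,np.ones_like(u)])*d
    return (np.array(c['rotation'])@r).T+np.array(c['xyz'])
def red(c):
    h=cv2.cvtColor(c['image'],cv2.COLOR_RGB2HSV); H,S,V=cv2.split(h)
    return ((H<8)|(H>172))&(S>150)&(V>70)
E
python3 - <<'E'
from h import *
np.set_printoptions(precision=2,suppress=True)
c=shot('top','top1'); s=shot('side','side1')
for k in (c,s):
    print(k['xyz'],np.array(k['rotation']).tolist())
    m=red(k); p=pts(k,m); print(m.sum(),np.median(p,0),p.min(0),p.max(0))
    t=p[(p[:,2]>70)&(p[:,2]<85)]
    if len(t)>5:print('top',len(t),cv2.minAreaRect(t[:,:2].astype(np.float32)),t.mean(0))
print(state())
E
```

```text
[ 389.48    8.87 1420.54] [[-0.025052961416676813, -0.9937423954249734, 0.10885035902233334], [-0.9996591455281213, 0.025703289593564577, 0.004575332343775919], [-0.0073445140234837366, -0.10869863126601785, -0.9940476174080665]]
269 [522.65 388.61  33.3 ] [494.92 162.19  15.42] [597.68 414.61  84.46]
top 43 ((578.45703125, 167.47042846679688), (38.89290237426758, 10.496940612792969), 2.23864483833313) [583.32 167.15  77.84]
[-274.42  809.02  754.01] [[-0.7043076658595463, -0.368491114106713, 0.6067660262703168], [-0.70981153386297, 0.3524525043631357, -0.6098727888365338], [0.010876497900301195, -0.860227604179584, -0.5097942435933123]]
458 [514.45 398.99  33.08] [489.45 167.89  11.29] [597.62 422.35  80.01]
top 52 ((576.119384765625, 173.5686492919922), (10.976452827453613, 43.07373046875), 89.102783203125) [577.33 175.26  75.12]
{'time_s': 0.1, 'joint_pos': array([-71.93,   7.51,  85.32,   0.  ,  87.26,  -4.89]), 'qvel': array([ 0.08, -0.  , -0.13,  0.06,  0.02,  0.09]), 'joint_torque': array([  0.  , -57.1 , -50.19,  -0.  ,   0.01,   0.  ]), 'tool_pos': array([ 233.97, -551.97,  230.34]), 'tcp_rot': array([[-0.  ,  0.39, -0.92],
       [ 0.  , -0.92, -0.39],
       [-1.  , -0.  , -0.  ]]), 'wrist_force': array([ 0.13, -0.42, -0.35]), 'torque': array([ 0.03,  0.01, -0.02]), 'opening': 0.9979773720908208}
```

View pics/top1.png

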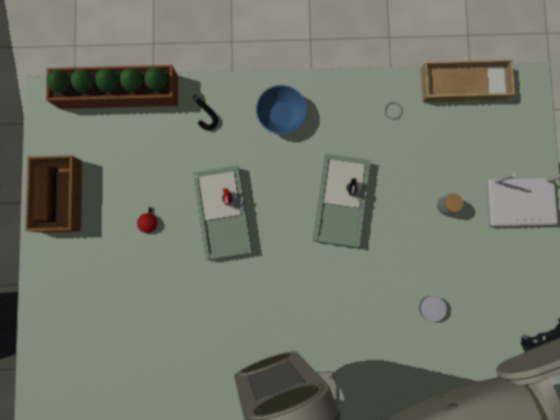

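View pics/side1.png

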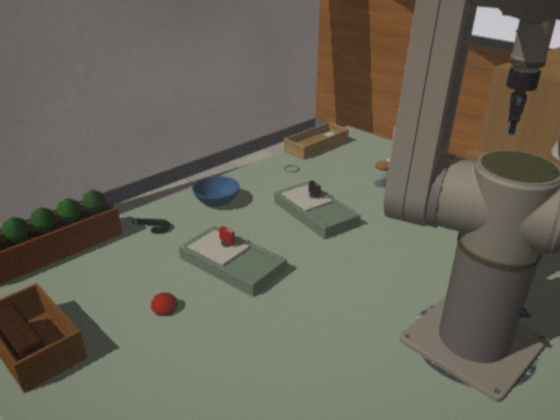

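The top view shows the red knob at about (227,197) in the left-hand hatch, the black knob at (352,187) and the jar at (452,204). A red fruit sits at (147,222). The side view agrees: red knob at (227,237). Next I measure the hatch yaw and knob axis.

```bash
cat >> h.py <<'E'
def meas(c,xy=(577,170)):
    P=pts(c,np.ones(c['z_map'].shape,bool)); n=np.hypot(P[:,0]-xy[0],P[:,1]-xy[1])<190
    b=P[n&(P[:,2]>22)&(P[:,2]<50)]
    # keep connected component nearest the knob, on a 4 mm grid
    g=np.zeros((100,100),np.uint8); ij=((b[:,:2]-xy)/4+50).astype(int); g[ij[:,0],ij[:,1]]=1
    g2=cv2.dilate(g,np.ones((2,2))); _,L=cv2.connectedComponents(g2)
    k=np.bincount(L[45:56,45:56].ravel())[1:] if 1 else 0; lab=1+np.bincount(L[40:60,40:60][L[40:60,40:60]>0]).argmax()-1
    h=b[L[ij[:,0],ij[:,1]]==lab]
    r=pts(c,red(c)); r=r[(np.hypot(r[:,0]-xy[0],r[:,1]-xy[1])<60)]; t=r[r[:,2]>68]
    return cv2.minAreaRect(h[:,:2].astype(np.float32)), cv2.minAreaRect(t[:,:2].astype(np.float32)), r, t
def keyhole(c,xy=(577,170),z=78):
    # ray of the red mask's pixels onto plane z
    m=red(c).astype(np.uint8); K=np.array(c['camera_matrix']);R=np.array(c['rotation']);o=np.array(c['xyz'])
    v,u=np.nonzero(m); d=(R@np.linalg.inv(K)@np.array([u,v,np.ones_like(u)])).T; p=o+d*((z-o[2])/d[:,2])[:,None]
    return p[np.hypot(p[:,0]-xy[0],p[:,1]-xy[1])<60]
E
python3 - <<'E'
from h import *
np.set_printoptions(precision=2,suppress=True)
for k in ('top','side'):
    c=capture(k); a,b,r,t=meas(c); print(k,a,b,len(r),r.mean(0),len(t)); p=keyhole(c); print(' rays78',p.min(0),p.max(0),p.mean(0))
    d=t[:,:2]-t[:,:2].mean(0); w,V=np.linalg.eigh(d.T@d); print(' pca',np.degrees(np.arctan(V[1,1]/V[0,1])))
c=capture('top'); i=c['image'][140:280,160:420]; cv2.imwrite('pics/crop1.png',cv2.resize(i[:,:,::-1],None,fx=3,fy=3,interpolation=cv2.INTER_CUBIC))
E
```

```text
top ((541.3732299804688, 185.34962463378906), (241.41348266601562, 124.74057006835938), 7.622204780578613) ((578.0874633789062, 167.64291381835938), (10.491905212402344, 36.968929290771484), 89.90862274169922) 42 [583.51 167.2   77.33] 42
 rays78 [559.27 162.24  78.  ] [596.65 172.89  78.  ] [583.42 167.12  78.  ]
 pca 12.9156204380653
side ((541.812255859375, 187.3105926513672), (246.724853515625, 128.60006713867188), 7.493396282196045) ((575.1803588867188, 172.68797302246094), (37.353599548339844, 13.04341983795166), 5.888433456420898) 136 [575.55 176.12  64.51] 52
 rays78 [526.68 168.94  78.  ] [594.71 205.34  78.  ] [559.89 188.07  78.  ]
 pca -0.37753687793158464
```

View pics/crop1.png

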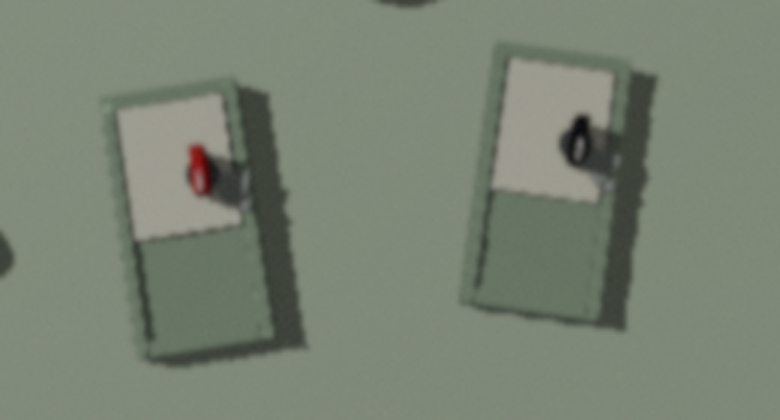

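Hatch yaw is about 7.5°, bar about 4° yaw, and the knob axis is near (577,170). The crop shows the bar from (197,145) to (203,195), roughly latched. I'll check IK for both grasp choices and then approach.

```bash
cat >> h.py <<'E'
def F(a):
    a=np.radians(a); c,s=np.cos(a),np.sin(a)
    return np.array([[0,c,s],[0,s,-c],[-1,0,0]])
E
python3 - <<'E'
from h import *
np.set_printoptions(precision=1,suppress=True)
for a in (94,-86):
    for d in (0,-45,-95): print(a+d, solve_ik([577,170,49],F(a+d)))
movep([400,-250,260],F(-60)) 
a=None
for b in (94,-86):
    q0,q1=solve_ik([577,170,49],F(b)),solve_ik([577,170,49],F(b-95))
    if q0 is not None and q1 is not None and abs(q0[5]-q1[5])<120 and (a is None or max(abs(q0[5]),abs(q1[5]))<best): a=b;best=max(abs(q0[5]),abs(q1[5]))
print('a',a)
movep([577,170,230],F(a))
hit=movel([577,170,50],speed=90,until_force=8)
print(hit,state()['tool_pos'],state()['wrist_force'],state()['time_s'],state()['joint_pos'])
shot('side','side2')
cv2.imwrite('pics/crop2.png',cv2.resize(capture('side')['image'][150:310,150:330,::-1],None,fx=3,fy=3))
E
```

```text
94 [ 11.5  16.7  94.6  -0.   68.8 -82.5]
49 [ 11.5  16.7  94.6  -0.   68.8 -37.5]
-1 [11.5 16.7 94.6 -0.  68.8 12.5]
-86 [11.5 16.7 94.6 -0.  68.8 97.5]
-131 [ 11.5  16.7  94.6  -0.   68.8 142.5]
-181 None
a 94
False [577.4 170.1  50.6] [-0.2  0.1 -0.2] 5.375 [ 11.5  16.6  94.5   0.   68.9 -82.5]
```

View pics/crop2.png

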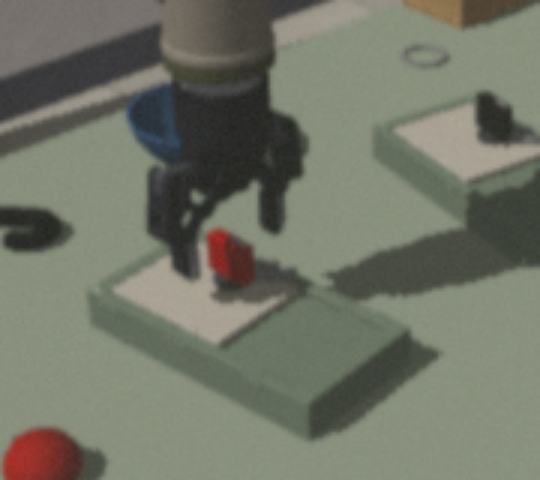

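The bar at (230,257) lies midway between the fingertips at (187,277) and (270,230), so I'll clamp and turn.

```bash
python3 - <<'E'
from h import *
np.set_printoptions(precision=2,suppress=True)
clamp(50); s=state(); print(s['opening'],s['tool_pos'],s['wrist_force'],s['torque'])
p=s['tool_pos'].copy()
for a in (70,45,20,2,-2):
    movel([577,170,50],F(a),speed=40); s=state(); print(a,s['time_s'],s['opening'],s['tool_pos'],s['wrist_force'],s['torque'])
    if np.linalg.norm(s['wrist_force'])>50 or abs(s['torque'][2])>3: print('stop');break
cv2.imwrite('pics/crop3.png',cv2.resize(capture('side')['image'][150:310,150:330,::-1],None,fx=3,fy=3))
E
```

```text
0.15326838676832882 [576.97 169.61  50.14] [-3.   -4.03  3.09] [-0.47  0.26 -0.02]
70 6.6917 0.15532085132763898 [577.06 170.14  50.13] [-1.09 -1.03  2.75] [-0.03  0.2  -0.06]
45 7.275 0.15276266424330043 [577.34 170.59  50.17] [1.82 3.16 1.2 ] [ 0.63 -0.21 -0.05]
20 7.8583 0.15198192142564101 [577.15 170.77  50.15] [0.72 4.8  1.49] [ 0.88 -0.16 -0.09]
2 8.325 0.15221710342734868 [577.18 170.71  50.24] [1.   4.09 2.05] [ 0.83 -0.16  1.67]
-2 8.575 0.15861094283451638 [577.27 169.94  50.34] [0.06 0.95 3.34] [ 0.09 -0.1   1.89]
```

View pics/crop3.png

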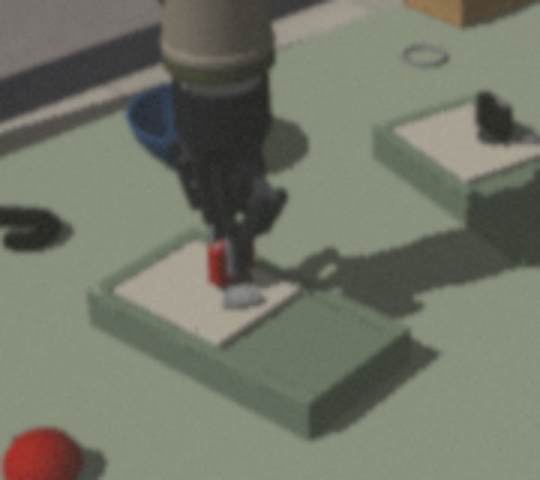

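The bar is now across the panel at (225,265) and the steel cam points toward −x at (243,295). The 1.9 N·m torque shows it is at the stop. Next I relax the wrist to 7° and pull.

```bash
python3 - <<'E'
from h import *
np.set_printoptions(precision=2,suppress=True)
u=-np.array([np.cos(np.radians(7.5)),np.sin(np.radians(7.5)),0]); o=np.array([577.2,170,50])
movel(o,F(6),speed=30); pause(.2)
for d in (20,40,60,72,78,84):
    hit=movel(o+u*d,speed=50,until_force=30); s=state(); print(d,hit,s['time_s'],s['opening'],s['tool_pos'],s['wrist_force'],s['torque'])
    if hit: break
d=-u@(o-s['tool_pos'])
print('travel',d)
if hit: movel(o+u*(d-1),speed=20)
pause(.2);print(state()['tool_pos'],state()['wrist_force'])
cv2.imwrite('pics/crop4.png',cv2.resize(capture('side')['image'][150:310,150:330,::-1],None,fx=3,fy=3))
E
```

```text
20 False 9.6667 0.15794079958415988 [556.62 167.45  50.1 ] [-2.96  4.14  5.99] [0.7  0.36 0.48]
40 False 10.2167 0.15682415257526572 [536.64 164.71  50.11] [-2.13  3.74  6.05] [0.68 0.42 0.48]
60 False 10.7667 0.1547910772818393 [516.68 162.01  50.1 ] [-1.74  3.47  6.16] [0.72 0.39 0.47]
72 False 11.1583 0.15514865870234237 [504.7 160.4  50.1] [-1.69  3.84  7.55] [0.66 0.36 0.5 ]
78 False 11.425 0.15581819480905384 [499.06 159.65  50.11] [-1.06  3.12  6.55] [0.67 0.19 0.49]
84 True 11.6333 0.15360900238790146 [498.6  159.64  50.44] [ 8.95  2.18 -6.61] [ 0.47 -0.91  0.62]
travel 79.28055296176332
[499.25 159.59  50.19] [1.21 3.23 5.62]
```

View pics/crop4.png

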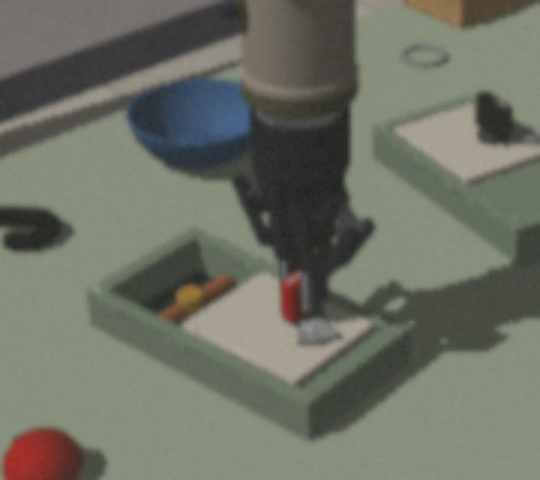

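The panel is fully open: the cavity shows at (190,290) and the panel front meets the frame at (300,375). Release, lift and check.

```bash
python3 - <<'E'
from h import *
open_jaws(); p=state()['tool_pos']; movel([p[0],p[1],200],speed=100)
movep([400,-100,280],F(-40)); pause(.3)
c=shot('top','top9'); s=shot('side','s9')
for k in (c,s):
    r=pts(k,red(k)); r=r[(np.hypot(r[:,0]-499,r[:,1]-160)<40)&(r[:,2]>60)]
    print(len(r), r.mean(0) if len(r) else '', cv2.minAreaRect(r[:,:2].astype(np.float32)) if len(r) else '')
print(state()['time_s'],state()['wrist_force'])
a=cv2.resize(s['image'][150:310,150:430],None,fx=2,fy=2);b=cv2.resize(c['image'][150:310,160:440],None,fx=2,fy=2) 
cv2.imwrite('pics/fin.png',cv2.resize(np.vstack([a,b]),None,fx=.9,fy=.9)[:,:,::-1])
E
```

```text
49 [498.84117641 149.77109889  76.94034842] ((499.7698974609375, 151.2861328125), (13.861745834350586, 27.833663940429688), 5.253613471984863)
44 [494.78970741 166.8899107   74.05834017] ((495.47833251953125, 163.1986083984375), (7.304681777954102, 38.42755126953125), 6.907277584075928)
15.9917 [ 0.55817073 -0.12993434 -0.07466821]
```

View pics/fin.png

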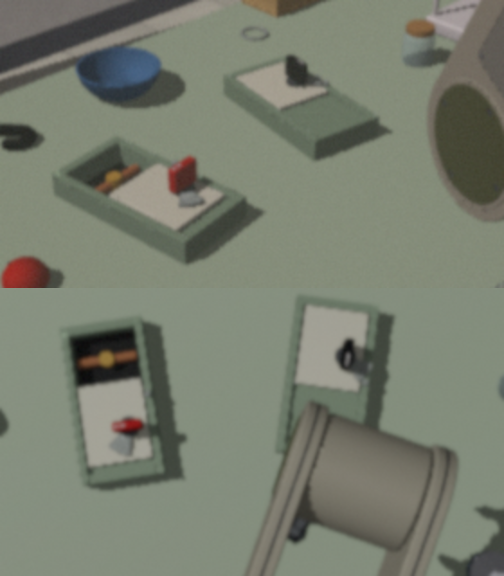

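The red bar lies across the panel, at (183,175) in the side view and (127,426) in the top view. The panel is fully open, the black knob and jar are untouched, and the arm is clear.

```bash
python3 -c "
from plant import *
job_done()"
```

```text
the job is handed in; nothing more can be done
```

The red latch is released and its panel is slid fully open. I let go, moved the arm clear and handed the job in at about 16 s; no verdict is reported.

- **Latch:** I gripped the red knob and turned it clockwise until it met its stop, with about 1.9 N·m at the wrist and the panel still shut. The last pictures show its bar across the panel. The long axis measured at about 5–7° from fully across in world axes, matching the hatch's 7.5° yaw, so the latch is still at about 1.57 rad.
- **Panel:** I drew it along the rails until it met the end stop, about 79 mm of tool travel. It stayed there after release.
- **Clear of everything:** The arm was raised and away from the hatches, with the wrist force near 0 N.
- **Bystanders:** The black knob and the jar look unmoved in the last picture, judged by eye rather than measured.
- **Disagreement:** The two cameras put the red knob's centre about 12 mm apart in y. Each saw only part of the bar's red surface, so I took the tool position as the more reliable figure.

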